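# Stage the wooden village on its log rounds

## Task

Stand the four wooden houses upright on the four log rounds, each in the middle of its own round, so that all the roof ridges end up level: the tallest house on the lowest round, the next tallest on the next lowest, and so on to the smallest house on the highest round. Leave the rounds, the paint bottle and the little turned tree standing where they are, and knock none of these things over.

Things in the scene. Friction and masses are not known exactly. Their poses are not given: they have to be found in the camera images.
- house_small: the smallest of four plain unpainted wooden houses, solid blocks standing upright: 45 mm wide, 38 mm thick, 80 mm high to the ridge, 45 degree gable roof flush with the walls (eaves 57.5 mm up), small dark door on both faces, about 71 g. Origin: centre of its underside; x along the 38 mm thickness (square to the flat gable faces, which are flat and parallel right up to the ridge), y along the width and z up
- house_medium: the second smallest of four plain unpainted wooden houses, solid blocks standing upright: 55 mm wide, 38 mm thick, 100 mm high to the ridge, 45 degree gable roof flush with the walls (eaves 72.5 mm up), small dark door on both faces, about 108 g. Origin: centre of its underside; x along the 38 mm thickness (square to the flat gable faces, which are flat and parallel right up to the ridge), y along the width and z up
- house_large: the second tallest of four plain unpainted wooden houses, solid blocks standing upright: 65 mm wide, 38 mm thick, 120 mm high to the ridge, 45 degree gable roof flush with the walls (eaves 87.5 mm up), small dark door on both faces, about 154 g. Origin: centre of its underside; x along the 38 mm thickness (square to the flat gable faces, which are flat and parallel right up to the ridge), y along the width and z up
- house_tallest: the tallest of four plain unpainted wooden houses, solid blocks standing upright: 75 mm wide, 38 mm thick, 140 mm high to the ridge, 45 degree gable roof flush with the walls (eaves 102.5 mm up), small dark door on both faces, about 207 g. Origin: centre of its underside; x along the 38 mm thickness (square to the flat gable faces, which are flat and parallel right up to the ridge), y along the width and z up
- round_high: the highest (and narrowest) of four loose log rounds (sawn slices of a branch, dark bark side, pale flat top with growth rings): 90 mm diameter, 75 mm high. Origin: centre of its underside, so its top is 75 mm above; z up
- round_upper: the second highest of four loose log rounds (sawn slices of a branch, dark bark side, pale flat top with growth rings): 100 mm diameter, 55 mm high. Origin: centre of its underside, so its top is 55 mm above; z up
- round_lower: the second lowest of four loose log rounds (sawn slices of a branch, dark bark side, pale flat top with growth rings): 110 mm diameter, 35 mm high. Origin: centre of its underside, so its top is 35 mm above; z up
- round_low: the lowest (and widest) of four loose log rounds (sawn slices of a branch, dark bark side, pale flat top with growth rings): 120 mm diameter, 15 mm high. Origin: centre of its underside, so its top is 15 mm above; z up
- paint_bottle: bystander: black squeeze bottle of paint with a white cap, 42 mm diameter, 105 mm high, standing loose among the houses and rounds. Origin: centre of its underside, z up
- turned_tree: bystander: small turned tree of the same pale wood, round in plan, 52 mm across, 100 mm high, pointed, standing loose among the houses and rounds; not a house. Origin: centre of its underside, z up
Things that resemble listed ones, but are neither listed nor needed, are in the scene too. Leave any pink or red look-alike of the round_lower alone.

How it is judged (in metres and radians):
At the end, for the whole second after the job is handed in: Each house stands upright (within 0.1 rad), at rest, on its own round (tallest house on lowest round, and so on to smallest on highest), its centre within 15 mm of the round's centre and its underside within 5 mm of the round's top; every round lies flat on the table (horizontal distance between house_small and round_high below 0.015 m and z of house_small in the frame of round_high between 0.07 and 0.08 m and angle between each of house_small, round_high, house_medium, round_upper, house_large, round_lower, house_tallest, round_low's own z axis and vertical below 0.1 rad and height (world z) of each of round_high, round_upper, round_lower, round_low below 0.005 m and linear speed of each of house_small, house_medium, house_large, house_tallest below 0.02 m/s and angular speed of each of house_small, house_medium, house_large, house_tallest below 0.2 rad/s and horizontal distance between house_medium and round_upper below 0.015 m and z of house_medium in the frame of round_upper between 0.05 and 0.06 m and horizontal distance between house_large and round_lower below 0.015 m and z of house_large in the frame of round_lower between 0.03 and 0.04 m and horizontal distance between house_tallest and round_low below 0.015 m and z of house_tallest in the frame of round_low between 0.01 and 0.02 m); the robot touches nothing.
It fails at once if a log round is pushed more than 30 mm from where it stood (distance of any of round_high, round_upper, round_lower, round_low from where it was at the start of the episode above 0.03 m).
It fails at once if the paint bottle or the turned tree is pushed more than 30 mm from where it stood (distance of any of paint_bottle, turned_tree from where it was at the start of the episode above 0.03 m).
It fails at once if a house, a round, the bottle or the turned tree is knocked over (tilts more than 0.5 rad) (angle between any of house_small, house_medium, house_large, house_tallest, round_high, round_upper, round_lower, round_low, paint_bottle, turned_tree's own z axis and vertical above 0.5 rad).
It also fails if it takes over 125 s, if anything falls off the work surface, if the arm or the gripper's body presses on something with over 40 N, if the wrist force passes 120 N, or if a joint passes its speed limit or range.

## Robot

A 6-joint arm with a two-finger parallel gripper is mounted at the origin on the work surface. World frame = base frame: x ahead of the robot, y to its left, z up, the work surface at z = 0. Lengths are in mm, angles in degrees, forces in N, time in s.
With the tool pointing down it reaches from about 300 to 850 mm from the base axis. Payload 4.2 kg.
Tool frame: the origin (TCP) lies between the finger pads; the fingertips stand ahead of it and the grasp point (between the pads) lies 3 mm ahead of it (nose_length is the z of the fingertips in the tool frame, in mm); z points along the fingers, y is the line along which they close (so a half turn about z gives the same grasp; the last joint's range is limited). The gripper opens to 91 mm and grips with 3 to 60 N. Pads are 32 mm wide; open, the fingers measure 118 mm over their backs; the gripper's body (76 mm by 178 mm) begins 60 mm behind the grasp point.
Start: joints at [-72.193, 18.312, 89.639, -0, 72.044, -1.146], TCP at [186.763, -543.839, 235.976] pointing down, gripper open.
Joint ranges: [-177.97, 177.97], [-48.28, 115.42], [12.27, 149.76], [-77.06, 257.06], [2.81, 150.46], [-146.56, 146.56]. Speed limits (degrees/s): [147.25, 147.25, 180, 180, 180, 180].

## Interface

Orientations are given as [roll, pitch, yaw] about the fixed x, y, z axes, in that order (R = Rz(yaw) Ry(pitch) Rx(roll)).
In Python, from workcell import state, grab_frame, camera_params, job_done, nose_length gives the robot as it stands.
- The arm moves only by the tool step_arm, never from a script. Its argument "plan" is a list that holds one entry, the list of rows, each a list of 5 numbers: the shift along the tool's x, y, z in cm, then the turn about the tool's z in rad, then the opening, from 0 (shut) to 1 (fully open). In form: [[[x, y, z, turn, gripper], ...]]. A call has 1 to 20 rows; each row is the pose to reach, as a shift and turn from the pose commanded when the call began, along the tool's axes at that moment; what a row does not reach only later rows make up. A row lasts 1/8 s, in which the tool goes at most 62.5 mm and 10.7 degrees, less where a joint would pass 70% of its speed; a pose out of reach is approached as far as the arm can. A call with a gripper value outside its range is refused whole. The fingers move at their own pace and stop on an object; "newtons" is the grip in N (left out, the last holds). Time passes only in rows, so rows that repeat a pose let the fingers close. It gives the time, the measured TCP pose, the force, the opening and the grip force at its end, in the units of the state.
- state(): the state, without advancing time (a new reading comes with each control period).
- grab_frame(name): name is "scene" or "top" or "wrist"; returns the picture (480x640x3 uint8, blue, green, red); there is no depth.
- camera_params(name): a dict with "camera_matrix" (3x3 intrinsics, pixels), "R" (3x3) and "t" (3): a world point X has camera coordinates R X + t; the wrist camera has in their place "mount" (4x4, takes a point from camera to tool coordinates, whose origin is the TCP and whose axes are the flange's). Camera axes: x right, y down, z forward; pixel columns grow to the right and rows downward; lengths in mm; the calibration is good to about 2 mm. A picture is of the moment at which its call begins: read the wrist's pose just before it. camera_params takes no time and is no camera call.
- job_done(): hands the job in; it is judged then, once.
The state is a dict: "time_s": time; "qpos": joint angles; "qvel": joint speeds; "effort": joint torques, N m; "ee_pos": TCP position; "ee_rot": TCP orientation; "force": force on the tool from outside, world axes, zero at the start; "torque": the same for the moment, N m; "gripper_width": finger opening in mm; "gripper_force": force on a finger pad.
Only numpy, scipy, OpenCV 4.12 (cv2) and the standard library are available. Lean on these libraries where they do the work, as an engineer would, in place of code of your own. Each camera call takes 0.05 s, during which the arm holds its last target. There are 200 camera calls.

## Working session

There is one attempt and no reset: what is moved stays moved. The work goes in short steps, Python scripts to look and compute and a tool call to move; the robot and the scene stay as the last step left them, time stands still between calls to the robot, and variables do not carry over. Pictures are saved under pics/ and viewed, at most 14 in all, crops included, and the job is handed in when it is done.

Besides the shell and the picture viewer there is one more tool, called after "Call:" by a JSON object that holds its "op" and its "data", one argument or row to a line. step_arm: Moves the arm, as the interface text tells. Its arguments: {"type":"object","properties":{"plan":{"type":"array","items":{"type":"array","items":{"type":"array","items":{"type":"number"}}}},"newtons":{"type":"number"}},"required":["plan"]}

```bash
ls; mkdir -p pics; python3 - <<'E'
from workcell import *
import cv2
print(state()); print(nose_length if not callable(nose_length) else nose_length())
for n in("scene","top"):
    cv2.imwrite(f"pics/{n}0.png",grab_frame(n)); print(camera_params(n))
print(camera_params("wrist"))
E
```

```text
pics
{'time_s': 0.0, 'qpos': array([-7.21933943e+01,  1.83515843e+01,  8.97071160e+01, -5.34176287e-04,
        7.20406560e+01, -1.14574623e+00]), 'qvel': array([-0.05633371, -0.11365561,  0.01954366,  0.01421492,  0.11153402,
        0.01186239]), 'effort': array([ 2.63977759e-03, -4.12460375e+01, -2.31970865e+01,  7.29299197e-02,
        4.57563624e-02, -1.58644666e-04]), 'ee_pos': array([ 186.60978759, -543.39473394,  235.11597977]), 'ee_rot': array([-1.79900653e+02, -1.47893788e-03,  1.89525158e+01]), 'force': array([-0.34461579, -0.00260677, -0.12705489]), 'torque': array([-0.02445061,  0.01580874,  0.00541351]), 'gripper_force': 0.0, 'gripper_width': 91.21324079927773}
22.0
{'camera_matrix': array([[454.15795696,   0.        , 308.54923933],
       [  0.        , 454.15795696, 244.25932506],
       [  0.        ,   0.        ,   1.        ]]), 'R': array([[ 0.64969516,  0.76011507,  0.01101286],
       [ 0.62843191, -0.528877  , -0.57040552],
       [-0.42774938,  0.37751054, -0.82128939]]), 't': array([-313.69518897, -302.61127909, 1133.14426948])}
{'camera_matrix': array([[56
[... 178 characters left out ...]
5567, -0.00550481],
       [-0.99228646,  0.02191993, -0.12201268],
       [ 0.12210353,  0.0028503 , -0.99251328]]), 't': array([  27.59729558,  497.80937465, 1162.38105196])}
{'camera_matrix': array([[364.66981991,   0.        , 318.88867755],
       [  0.        , 364.66981991, 241.15521577],
       [  0.        ,   0.        ,   1.        ]]), 'mount': array([[ 7.41976371e-04, -9.63774679e-01, -2.66716738e-01,
         7.60329000e+01],
       [ 9.99999616e-01,  5.90599322e-04,  6.47771170e-04,
         6.58842001e-02],
       [-4.66782726e-04, -2.66717116e-01,  9.63774747e-01,
        -1.49124185e+02],
       [ 0.00000000e+00,  0.00000000e+00,  0.00000000e+00,
         1.00000000e+00]])}
```

View pics/top0.png

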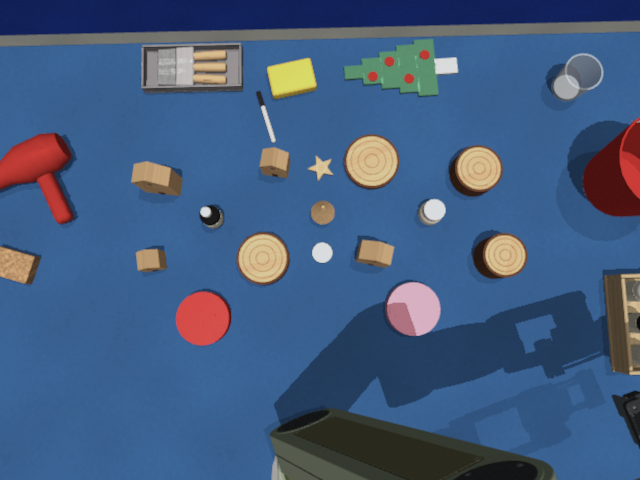

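View pics/scene0.png

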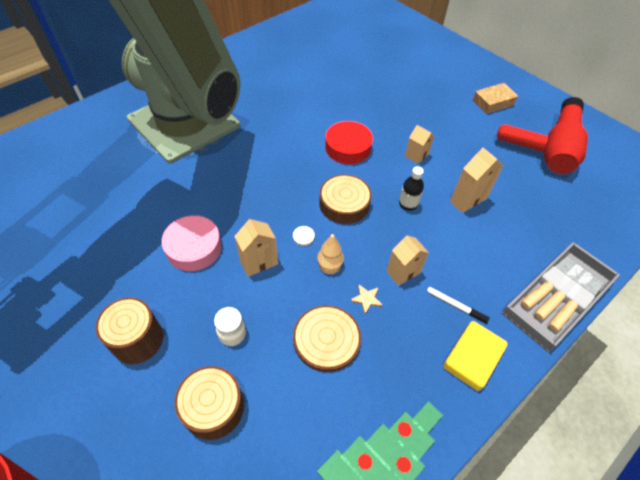

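The top view shows the houses at (157,178) tallest, (275,162) medium, (375,252) large and (151,260) small. The rounds are at (371,161) low, (262,257) lower, (475,170) upper and (500,255) high. The decoys are red (203,318) and pink (413,308), and the tree is at (322,212) with the black bottle at (210,215).

```bash
cat >h.py <<'E'
from workcell import *
import cv2, numpy as np
def cam(n,s=None):
    p=camera_params(n); K=p["camera_matrix"]
    if n!="wrist":
        R=p["R"];return K,R.T,-R.T@p["t"]
    M=p["mount"]; r,pi,y=np.radians(s["ee_rot"])
    from scipy.spatial.transform import Rotation as Ro
    T=Ro.from_euler("xyz",[r,pi,y]).as_matrix()
    return K,T@M[:3,:3],T@M[:3,3]+s["ee_pos"]
def ray(c,uv,z):
    K,A,C=c; uv=np.atleast_2d(uv).astype(float)
    d=np.c_[uv,np.ones(len(uv))]@np.linalg.inv(K).T@A.T
    return (C+d*((z-C[2])/d[:,2])[:,None])[:,:2]
E
python3 - <<'E'
from h import *
im=cv2.imread("pics/top0.png"); c=cam("top"); hsv=cv2.cvtColor(im,cv2.COLOR_BGR2HSV)
m=cv2.inRange(hsv,(8,40,150),(28,200,255))
for n,(u,v),h in (("low",(371,161),15),("lower",(262,257),35),("upper",(477,168),55),("high",(503,254),75)):
    mm=np.zeros_like(m);cv2.circle(mm,(u,v),40,255,-1)
    ct=max(cv2.findContours(cv2.morphologyEx(m&mm,cv2.MORPH_CLOSE,np.ones((5,5))),0,1)[0],key=cv2.contourArea)
    p=ray(c,ct[:,0],h); (x,y),r=cv2.minEnclosingCircle(p.astype(np.float32)); print(n,x,y,2*r)
print(ray(c,[(322,212)],90),ray(c,[(210,213)],100), "white",ray(c,[(432,211)],60))
t=[]
for n,(u,v),h in (("tallest",(157,178),140),("medium",(275,162),100),("large",(375,252),120),("small",(151,260),80)):
    cr=im[v-32:v+32,u-32:u+32];t.append(cv2.resize(cr,(300,300),interpolation=cv2.INTER_CUBIC))
    print(n,(u-32,v-32),ray(c,[(u,v)],h))
cv2.imwrite("pics/tiles.png",np.vstack([np.hstack(t[:2]),np.hstack(t[2:])]))
E
```

```text
low 658.7642822265625 -109.42236328125 111.77155303955078
lower 450.4472961425781 128.24468994140625 102.1457290649414
upper 627.6461181640625 -329.46832275390625 91.81864166259766
high 442.8807373046875 -366.54095458984375 81.61847686767578
[[535.54949088   1.29810324]] [[536.89513719 225.42282156]] white [[ 537.44799713 -226.53845379]]
tallest (125, 146) [[601.48685533 321.04069652]]
medium (243, 130) [[638.349839    94.04499581]]
large (343, 220) [[449.64021852 -99.60954894]]
small (119, 228) [[446.89317156 348.18395   ]]
```

View pics/tiles.png

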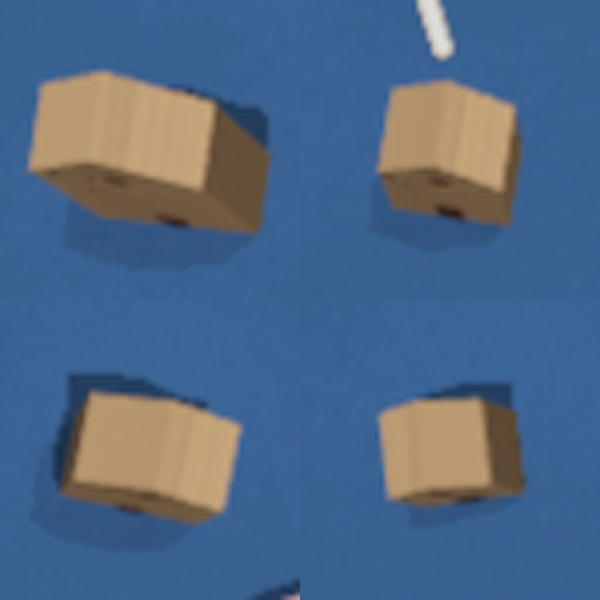

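The tiles show each roof's four eave corners clearly, with the ridges running roughly along world x. I'll get the centre and yaw of each house by casting the eave corners at eave height.

```bash
python3 - <<'E'
from h import *
c=cam("top")
D={"tallest":((125,146),102.5,[(40,83),(30,170),(215,100),(203,190)]),
"medium":((243,130),72.5,[(93,88),(78,173),(215,103),(202,192)]),
"large":((343,220),87.5,[(90,92),(62,190),(240,125),(222,213)]),
"small":((119,228),57.5,[(80,113),(88,198),(183,100),(190,187)])}
for n,(o,z,p) in D.items():
    P=ray(c,np.array(o)+np.array(p)/4.6875-.4,z); lb,lf,rb,rf=P
    t=(lb-lf+rb-rf)/2; w=(lb-rb+lf-rf)/2
    print(n,P.mean(0).round(1),"t",np.linalg.norm(t).round(),"w",np.linalg.norm(w).round(),"yaw_t",np.degrees(np.arctan2(t[1],t[0])).round(1),"yaw_w-90",np.degrees(np.arctan2(w[1],w[0])).round(1)-90)
E
```

```text
tallest [617.6 344.7] t 39.0 w 76.0 yaw_t -6.2 yaw_w-90 -7.5
medium [651.3  98.1] t 40.0 w 55.0 yaw_t -9.7 yaw_w-90 -9.299999999999997
large [ 451.2 -103.6] t 41.0 w 67.0 yaw_t -15.8 yaw_w-90 -11.599999999999994
small [450.  362.1] t 38.0 w 45.0 yaw_t 5.8 yaw_w-90 5.5
```

```bash
cat >>h.py <<'E'
def go(x,y,z,yaw):
    s=state(); y0=np.radians(s["ee_rot"][2]); d=np.array([x,y,z])-s["ee_pos"]
    tx=np.array([np.cos(y0),np.sin(y0)]); ty=np.array([np.sin(y0),-np.cos(y0)])
    t=(s["ee_rot"][2]-yaw+180)%360-180
    print("t",round(s["time_s"],2),"shift cm",np.round([d[:2]@tx/10,d[:2]@ty/10,-d[2]/10],2),"turn",round(np.radians(t),3),"w",s["gripper_width"].round(1),"F",s["force"].round(1))
E
python3 -c "
from h import *
go(618,345,210,83)"
```

```text
Traceback (most recent call last):
  File "h.py", line 19, in go
    print("t",round(s["time_s"],2),"shift cm",np.round([d[:2]@tx/10,d[:2]@ty/10,-d[2]/10],2),"turn",round(np.radians(t),3),"w",s["gripper_width"].round(1),"F",s["force"].round(1))
                                                                                                                               ^^^^^^^^^^^^^^^^^^^^^^^^
AttributeError: 'float' object has no attribute 'round'
```

```bash
sed -i 's/s\["gripper_width"\].round(1)/round(s["gripper_width"],1)/' h.py; python3 -c "
from h import *
go(618,345,210,83)"
```

```text
t 0.1 shift cm [ 69.65 -70.01   2.52] turn -1.118 w 91.5 F [-0.6  1.2 -0.3]
```

Call:
{"op": "step_arm", "data": {
  "plan": [
    [[69.6,-70,2.5,-1.118,0.75],[69.6,-70,2.5,-1.118,0.75],[69.6,-70,2.5,-1.118,0.75],[69.6,-70,2.5,-1.118,0.75],[69.6,-70,2.5,-1.118,0.75],[69.6,-70,2.5,-1.118,0.75],[69.6,-70,2.5,-1.118,0.75],[69.6,-70,2.5,-1.118,0.75],[69.6,-70,2.5,-1.118,0.75],[69.6,-70,2.5,-1.118,0.75],[69.6,-70,2.5,-1.118,0.75],[69.6,-70,2.5,-1.118,0.75],[69.6,-70,2.5,-1.118,0.75],[69.6,-70,2.5,-1.118,0.75],[69.6,-70,2.5,-1.118,0.75],[69.6,-70,2.5,-1.118,0.75],[69.6,-70,2.5,-1.118,0.75],[69.6,-70,2.5,-1.118,0.75],[69.6,-70,2.5,-1.118,0.75],[69.6,-70,2.5,-1.118,0.75]]
  ]
}}

```text
time_s: 2.6
ee_pos: [617.5, 343.1, 211.6]
ee_rot: [180.0, -0.0, 82.9]
force: [0.5, 0.3, 0.6]
gripper_width: 68.2
gripper_force: 0.0
```

```bash
python3 -c "
from h import *
go(618,345,121,83)
s=state();print(s['ee_pos'],s['ee_rot'])
cv2.imwrite('pics/w1.png',grab_frame('wrist'))"
```

```text
t 2.6 shift cm [0.19 0.02 9.06] turn -0.001 w 68.2 F [0.5 0.3 0.6]
[617.53696459 343.11143536 211.60342508] [ 1.79976916e+02 -6.56489620e-03  8.29383789e+01]
```

View pics/w1.png

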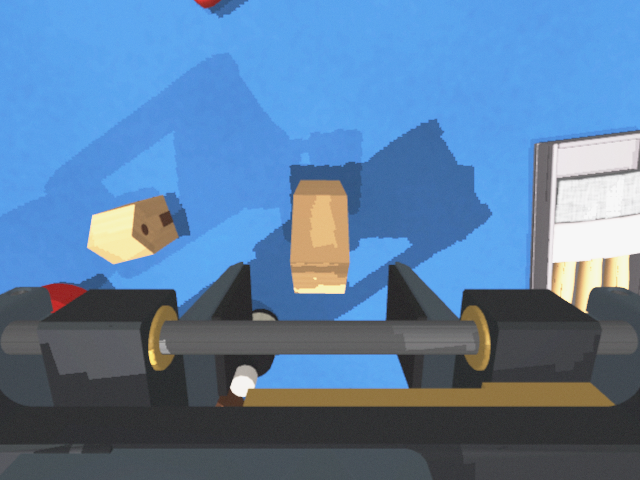

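The house lies centred between the fingers (columns 291–349, finger midline about 320) and squarely aligned. I'll descend and grip it.

Call:
{"op": "step_arm", "data": {
  "plan": [
    [[0.2,0,3,0,0.75],[0.2,0,6,0,0.75],[0.2,0,8,0,0.75],[0.2,0,9,0,0.75],[0.2,0,9,0,0.75],[0.2,0,9,0,0.3],[0.2,0,9,0,0.3],[0.2,0,9,0,0.3],[0.2,0,9,0,0.3],[0.2,0,9,0,0.3]]
  ],
  "newtons": 25
}}

```text
time_s: 3.9
ee_pos: [618.1, 346.4, 121.4]
ee_rot: [180.0, -0.0, 83.0]
force: [0.3, 0.0, 2.8]
gripper_width: 38.1
gripper_force: 24.9
```

Call:
{"op": "step_arm", "data": {
  "plan": [
    [[0,0,-2,0,0.3],[0,0,-5,0,0.3],[0,0,-9,0,0.3],[0,0,-13,0,0.3],[0,0,-15,0,0.3],[0,0,-15,0,0.3],[0,0,-15,0,0.3]]
  ]
}}

```text
time_s: 4.78
ee_pos: [617.3, 345.9, 268.8]
ee_rot: [-179.8, 0.1, 83.0]
force: [-0.2, 0.3, -3.0]
gripper_width: 37.4
gripper_force: 24.9
```

```bash
python3 -c "
from h import *
go(658.8,-109.5,271,90)"
```

```text
t 4.78 shift cm [-44.69   9.67  -0.22] turn -0.122 w 37.4 F [-0.2  0.3 -3. ]
```

Call:
{"op": "step_arm", "data": {
  "plan": [
    [[-2,0.4,0,0,0.3],[-5,1.1,0,-0.02,0.3],[-9,2,0,-0.04,0.3],[-13,2.8,0,-0.06,0.3],[-17,3.7,0,-0.08,0.3],[-21,4.5,0,-0.1,0.3],[-25,5.4,0,-0.12,0.3],[-29,6.3,0,-0.122,0.3],[-33,7.1,0,-0.122,0.3],[-37,8,0,-0.122,0.3],[-40,8.7,0,-0.122,0.3],[-43,9.3,0,-0.122,0.3],[-44.7,9.7,0,-0.122,0.3],[-44.7,9.7,0,-0.122,0.3],[-44.7,9.7,0,-0.122,0.3]]
  ]
}}

```text
time_s: 6.65
ee_pos: [659.6, -108.3, 270.7]
ee_rot: [-180.0, -0.0, 90.0]
force: [-0.3, 0.6, -3.2]
gripper_width: 38.0
gripper_force: 24.9
```

```bash
python3 -c "
from h import *
go(658.8,-109.5,137,90)
a=grab_frame('wrist');b=grab_frame('top')[60:300,200:520]
cv2.imwrite('pics/w2.png',np.vstack([cv2.resize(a,(440,330)),cv2.resize(b,(440,270))[:270]]))"
```

```text
t 6.65 shift cm [-0.12 -0.08 13.37] turn 0.001 w 38.0 F [-0.3  0.6 -3.2]
```

View pics/w2.png

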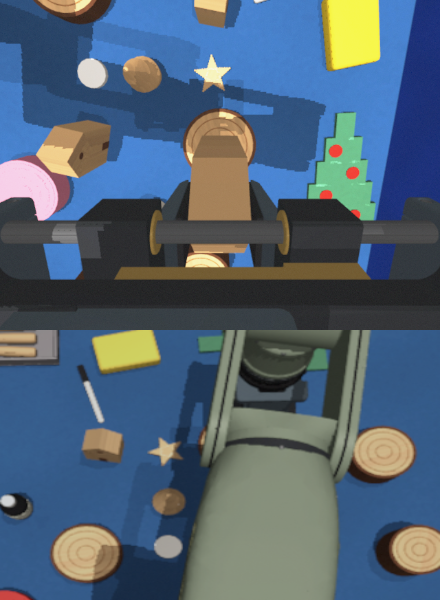

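The house hangs straight over the low round, centred side to side. I'll lower it and release.

Call:
{"op": "step_arm", "data": {
  "plan": [
    [[-0.1,-0.1,3,0,0.3],[-0.1,-0.1,7,0,0.3],[-0.1,-0.1,10,0,0.3],[-0.1,-0.1,12,0,0.3],[-0.1,-0.1,13,0,0.3],[-0.1,-0.1,13.3,0,0.3],[-0.1,-0.1,13.4,0,0.3],[-0.1,-0.1,13.4,0,0.3],[-0.1,-0.1,13.4,0,0.3]]
  ]
}}

```text
time_s: 7.88
ee_pos: [659.1, -110.3, 137.6]
ee_rot: [179.9, 0.0, 90.0]
force: [-0.0, -0.3, -3.1]
gripper_width: 37.6
gripper_force: 24.9
```

Call:
{"op": "step_arm", "data": {
  "plan": [
    [[0,0,0.1,0,0.3],[0,0,0.15,0,0.3],[0,0,0.15,0,0.3],[0,0,0.15,0,0.7],[0,0,0.15,0,0.7],[0,0,0.15,0,0.7],[0,0,0.15,0,0.7],[0,0,-3,0,0.7],[0,0,-7,0,0.7],[0,0,-10,0,0.7],[0,0,-10,0,0.7]]
  ]
}}

```text
time_s: 9.25
ee_pos: [660.1, -110.5, 239.8]
ee_rot: [179.7, 0.1, 90.0]
force: [-0.6, 0.2, -0.6]
gripper_width: 63.7
gripper_force: 0.0
```

```bash
python3 -c "
from h import *
go(451.2,-103.6,220,77)"
```

```text
t 9.25 shift cm [  0.69 -20.89   1.98] turn 0.227 w 63.7 F [-0.6  0.2 -0.6]
```

Call:
{"op": "step_arm", "data": {
  "plan": [
    [[0.1,-4,0,0.1,0.7],[0.4,-10,1,0.2,0.7],[0.6,-15,2,0.227,0.7],[0.7,-19,2,0.227,0.7],[0.7,-20.9,2,0.227,0.7],[0.7,-20.9,2,0.227,0.7],[0.7,-20.9,2,0.227,0.7]]
  ]
}}

```text
time_s: 10.12
ee_pos: [451.4, -103.5, 217.0]
ee_rot: [179.9, -0.0, 77.0]
force: [0.5, 0.3, 0.4]
gripper_width: 63.9
gripper_force: 0.0
```

```bash
python3 -c "
from h import *
go(451.2,-103.6,101,77)
cv2.imwrite('pics/w3.png',grab_frame('wrist'))"
```

```text
t 10.12 shift cm [-0.02 -0.02 11.6 ] turn -0.0 w 63.9 F [0.5 0.3 0.4]
```

View pics/w3.png

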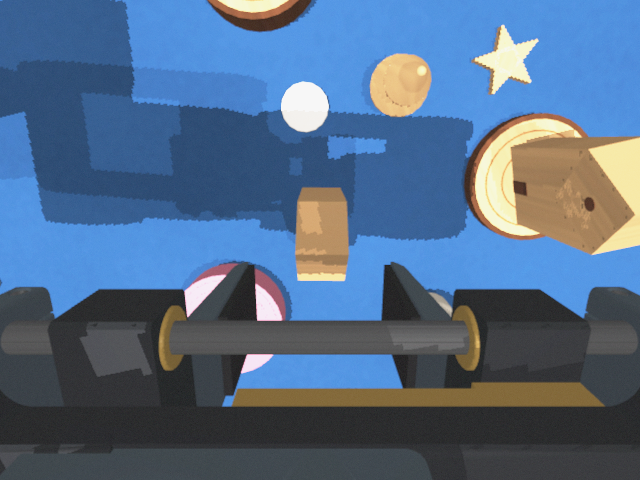

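The large house is centred (columns 297–348) and square; the tallest stands upright on the low round. I'll grip and lift the large house.

Call:
{"op": "step_arm", "data": {
  "plan": [
    [[0,0,4,0,0.7],[0,0,8,0,0.7],[0,0,10.5,0,0.7],[0,0,11.6,0,0.7],[0,0,11.6,0,0.7],[0,0,11.6,0,0.3],[0,0,11.6,0,0.3],[0,0,11.6,0,0.3],[0,0,11.6,0,0.3],[0,0,11.6,0,0.3],[0,0,10,0,0.3],[0,0,7,0,0.3],[0,0,3,0,0.3],[0,0,0,0,0.3],[0,0,-1.4,0,0.3],[0,0,-1.4,0,0.3],[0,0,-1.4,0,0.3]]
  ]
}}

```text
time_s: 12.3
ee_pos: [448.9, -103.0, 229.4]
ee_rot: [-179.8, 0.0, 77.0]
force: [-0.2, 0.6, -1.9]
gripper_width: 38.1
gripper_force: 25.0
```

```bash
python3 -c "
from h import *
go(450.4,128.2,232,90)"
```

```text
t 12.3 shift cm [22.56 -5.06 -0.26] turn -0.227 w 38.1 F [-0.2  0.6 -1.9]
```

Call:
{"op": "step_arm", "data": {
  "plan": [
    [[2,-0.4,0,-0.03,0.3],[5,-1.1,0,-0.07,0.3],[9,-2,0,-0.12,0.3],[13,-2.9,0,-0.17,0.3],[17,-3.8,0,-0.2,0.3],[20,-4.5,0,-0.22,0.3],[22,-5,0,-0.227,0.3],[22.6,-5.1,0,-0.227,0.3],[22.6,-5.1,0,-0.227,0.3],[22.6,-5.1,0,-0.227,0.3]]
  ]
}}

```text
time_s: 13.55
ee_pos: [450.8, 127.7, 230.6]
ee_rot: [-180.0, 0.0, 90.0]
force: [-0.1, 0.2, -0.6]
gripper_width: 37.8
gripper_force: 25.0
```

```bash
python3 -c "
from h import *
go(450.4,128.2,137,90)"
```

```text
t 13.55 shift cm [ 0.05 -0.04  9.36] turn -0.001 w 37.8 F [-0.1  0.2 -0.6]
```

Call:
{"op": "step_arm", "data": {
  "plan": [
    [[0,0,3,0,0.3],[0,0,6,0,0.3],[0,0,8,0,0.3],[0,0,9,0,0.3],[0,0,9.3,0,0.3],[0,0,9.4,0,0.3],[0,0,9.5,0,0.3],[0,0,9.5,0,0.3]]
  ]
}}

```text
time_s: 14.55
ee_pos: [451.5, 128.5, 136.6]
ee_rot: [179.9, -0.0, 90.0]
force: [1.9, -0.7, 0.4]
gripper_width: 37.9
gripper_force: 25.0
```

Call:
{"op": "step_arm", "data": {
  "plan": [
    [[0,0,0.05,0,0.3],[0,0,0.05,0,0.7],[0,0,0.05,0,0.7],[0,0,0.05,0,0.7],[0,0,0.05,0,0.7],[0,0,-3,0,0.7],[0,0,-7,0,0.7],[0,0,-10,0,0.7],[0,0,-10,0,0.7]]
  ]
}}

```text
time_s: 15.68
ee_pos: [452.3, 128.8, 238.0]
ee_rot: [179.7, -0.1, 90.0]
force: [0.1, -0.3, 0.5]
gripper_width: 63.6
gripper_force: 0.0
```

```bash
python3 -c "
from h import *
go(651.3,98.1,220,80.5)"
```

```text
t 15.68 shift cm [-3.07 19.9   1.8 ] turn 0.166 w 63.6 F [ 0.1 -0.3  0.5]
```

Call:
{"op": "step_arm", "data": {
  "plan": [
    [[-0.6,4,0,0.1,0.7],[-1.5,9,1,0.166,0.7],[-2.3,14,1.8,0.166,0.7],[-2.9,18,1.8,0.166,0.7],[-3.1,19.9,1.8,0.166,0.7],[-3.1,19.9,1.8,0.166,0.7],[-3.1,19.9,1.8,0.166,0.7],[-3.1,19.9,1.8,0.166,0.7]]
  ]
}}

```text
time_s: 16.68
ee_pos: [648.9, 97.7, 218.0]
ee_rot: [-180.0, 0.0, 80.5]
force: [0.4, -0.7, 0.3]
gripper_width: 63.8
gripper_force: 0.0
```

```bash
python3 -c "
from h import *
go(651.3,98.1,81,80.5)
cv2.imwrite('pics/w4.png',grab_frame('wrist'))"
```

```text
t 16.68 shift cm [ 0.08  0.23 13.7 ] turn 0.0 w 63.8 F [ 0.4 -0.7  0.3]
```

View pics/w4.png

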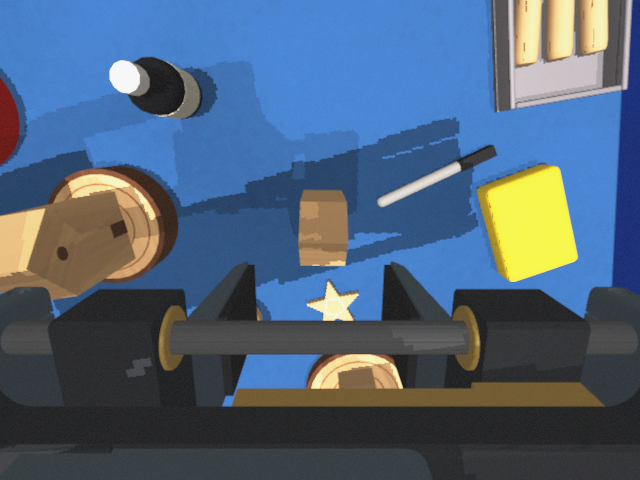

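The medium house is centred (columns 299–348) and square, and the large house stands on the lower round.

Call:
{"op": "step_arm", "data": {
  "plan": [
    [[0.1,0.2,4,0,0.7],[0.1,0.2,8,0,0.7],[0.1,0.2,11.5,0,0.7],[0.1,0.2,13,0,0.7],[0.1,0.2,13.7,0,0.7],[0.1,0.2,13.7,0,0.7],[0.1,0.2,13.7,0,0.3],[0.1,0.2,13.7,0,0.3],[0.1,0.2,13.7,0,0.3],[0.1,0.2,13.7,0,0.3],[0.1,0.2,13.7,0,0.3],[0.1,0.2,12,0,0.3],[0.1,0.2,8,0,0.3],[0.1,0.2,4,0,0.3],[0.1,0.2,0,0,0.3],[0.1,0.2,-4,0,0.3],[0.1,0.2,-6,0,0.3],[0.1,0.2,-6,0,0.3],[0.1,0.2,-6,0,0.3]]
  ]
}}

```text
time_s: 19.1
ee_pos: [651.5, 98.0, 276.8]
ee_rot: [-179.9, 0.0, 80.5]
force: [0.4, -0.1, -1.4]
gripper_width: 37.8
gripper_force: 25.0
```

```bash
python3 -c "
from h import *
go(627.6,-329.5,279,60)"
```

```text
t 19.1 shift cm [-42.56   4.71  -0.22] turn 0.358 w 37.8 F [ 0.4 -0.1 -1.4]
```

Call:
{"op": "step_arm", "data": {
  "plan": [
    [[-2,0.2,0,0.03,0.3],[-5,0.5,0,0.07,0.3],[-9,1,0,0.1,0.3],[-13,1.4,0,0.14,0.3],[-17,1.9,0,0.18,0.3],[-21,2.3,0,0.22,0.3],[-25,2.8,0,0.26,0.3],[-29,3.2,0,0.3,0.3],[-33,3.7,0,0.34,0.3],[-37,4.1,0,0.358,0.3],[-40,4.4,0,0.358,0.3],[-42,4.6,0,0.358,0.3],[-42.6,4.7,0,0.358,0.3],[-42.6,4.7,0,0.358,0.3],[-42.6,4.7,0,0.358,0.3]]
  ]
}}

```text
time_s: 20.98
ee_pos: [628.3, -328.6, 278.1]
ee_rot: [-180.0, -0.0, 60.0]
force: [0.2, 0.8, -0.1]
gripper_width: 37.8
gripper_force: 25.0
```

```bash
python3 -c "
from h import *
go(627.6,-329.5,137,60)"
```

```text
t 20.98 shift cm [-0.11 -0.02 14.11] turn 0.001 w 37.8 F [ 0.2  0.8 -0.1]
```

Call:
{"op": "step_arm", "data": {
  "plan": [
    [[0,0,4,0,0.3],[0,0,8,0,0.3],[0,0,11,0,0.3],[0,0,13,0,0.3],[0,0,13.8,0,0.3],[0,0,14,0,0.3],[0,0,14.1,0,0.3],[0,0,14.2,0,0.3],[0,0,14.2,0,0.3]]
  ]
}}

```text
time_s: 22.1
ee_pos: [628.3, -329.9, 136.5]
ee_rot: [179.9, -0.0, 60.0]
force: [0.2, 0.3, -0.5]
gripper_width: 38.0
gripper_force: 25.0
```

Call:
{"op": "step_arm", "data": {
  "plan": [
    [[0,0,0.1,0,0.3],[0,0,0.1,0,0.3],[0,0,0.1,0,0.7],[0,0,0.1,0,0.7],[0,0,0.1,0,0.7],[0,0,0.1,0,0.7],[0,0,-3,0,0.7],[0,0,-7,0,0.7],[0,0,-10,0,0.7],[0,0,-10,0,0.7]]
  ]
}}

```text
time_s: 23.35
ee_pos: [629.2, -330.4, 239.1]
ee_rot: [179.6, -0.0, 60.0]
force: [0.3, -0.2, 0.4]
gripper_width: 63.7
gripper_force: 0.0
```

```bash
python3 -c "
from h import *
go(450,362.1,220,95.7)"
```

```text
t 23.35 shift cm [ 50.99 -50.17   1.91] turn -0.623 w 63.7 F [ 0.3 -0.2  0.4]
```

Call:
{"op": "step_arm", "data": {
  "plan": [
    [[51,-50.2,1.9,-0.623,0.7],[51,-50.2,1.9,-0.623,0.7],[51,-50.2,1.9,-0.623,0.7],[51,-50.2,1.9,-0.623,0.7],[51,-50.2,1.9,-0.623,0.7],[51,-50.2,1.9,-0.623,0.7],[51,-50.2,1.9,-0.623,0.7],[51,-50.2,1.9,-0.623,0.7],[51,-50.2,1.9,-0.623,0.7],[51,-50.2,1.9,-0.623,0.7],[51,-50.2,1.9,-0.623,0.7],[51,-50.2,1.9,-0.623,0.7],[51,-50.2,1.9,-0.623,0.7],[51,-50.2,1.9,-0.623,0.7],[51,-50.2,1.9,-0.623,0.7],[51,-50.2,1.9,-0.623,0.7]]
  ]
}}

```text
time_s: 25.35
ee_pos: [449.0, 361.9, 217.0]
ee_rot: [180.0, 0.0, 95.6]
force: [-0.7, -1.2, 0.3]
gripper_width: 63.9
gripper_force: 0.0
```

```bash
python3 -c "
from h import *
go(450,362.1,61,95.7)
cv2.imwrite('pics/w5.png',grab_frame('wrist'))"
```

```text
t 25.35 shift cm [1.00e-02 1.00e-01 1.56e+01] turn -0.002 w 63.9 F [-0.7 -1.2  0.3]
```

View pics/w5.png

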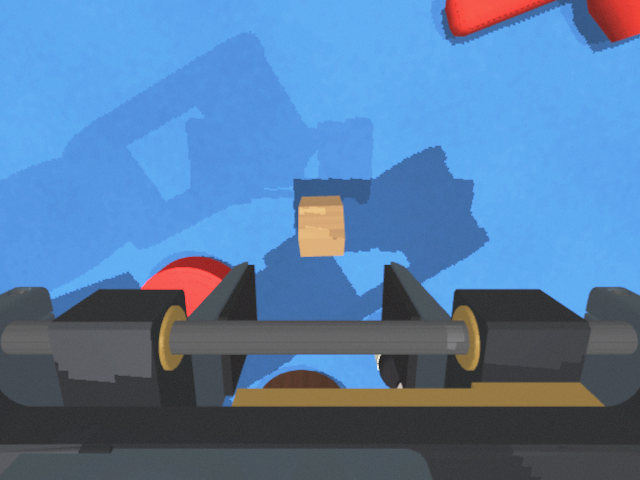

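The small house is centred (columns 297–345) and square.

Call:
{"op": "step_arm", "data": {
  "plan": [
    [[0,0.1,4,0,0.7],[0,0.1,8,0,0.7],[0,0.1,12,0,0.7],[0,0.1,14.5,0,0.7],[0,0.1,15.6,0,0.7],[0,0.1,15.6,0,0.7],[0,0.1,15.6,0,0.3],[0,0.1,15.6,0,0.3],[0,0.1,15.6,0,0.3],[0,0.1,15.6,0,0.3],[0,0.1,15.6,0,0.3],[0,0.1,13,0,0.3],[0,0.1,9,0,0.3],[0,0.1,5,0,0.3],[0,0.1,1,0,0.3],[0,0.1,-3,0,0.3],[0,0.1,-5,0,0.3],[0,0.1,-5,0,0.3],[0,0.1,-5,0,0.3]]
  ]
}}

```text
time_s: 27.78
ee_pos: [449.0, 362.6, 265.3]
ee_rot: [-179.9, 0.1, 95.7]
force: [-1.2, -0.7, 0.1]
gripper_width: 38.1
gripper_force: 25.0
```

```bash
python3 -c "
from h import *
go(442.9,-366.5,266,60)"
```

```text
t 27.77 shift cm [-7.249e+01 -7.810e+00 -7.000e-02] turn 0.623 w 38.1 F [-1.2 -0.7  0.1]
```

Call:
{"op": "step_arm", "data": {
  "plan": [
    [[-2,-0.2,0,0.02,0.3],[-6,-0.6,0,0.05,0.3],[-11,-1.2,0,0.1,0.3],[-16,-1.7,0,0.15,0.3],[-21,-2.3,0,0.2,0.3],[-26,-2.8,0,0.25,0.3],[-31,-3.3,0,0.3,0.3],[-36,-3.9,0,0.35,0.3],[-41,-4.4,0,0.4,0.3],[-46,-5,0,0.45,0.3],[-51,-5.5,0,0.5,0.3],[-56,-6,0,0.55,0.3],[-61,-6.6,0,0.6,0.3],[-66,-7.1,0,0.623,0.3],[-70,-7.5,0,0.623,0.3],[-72,-7.8,0,0.623,0.3],[-72.5,-7.8,0,0.623,0.3],[-72.5,-7.8,0,0.623,0.3],[-72.5,-7.8,0,0.623,0.3]]
  ]
}}

```text
time_s: 30.15
ee_pos: [443.7, -364.8, 267.2]
ee_rot: [-180.0, -0.0, 60.1]
force: [-0.7, -0.1, -1.1]
gripper_width: 37.9
gripper_force: 25.0
```

```bash
python3 -c "
from h import *
go(442.9,-366.5,137,60)"
```

```text
t 30.15 shift cm [-1.900e-01  1.000e-02  1.302e+01] turn 0.001 w 37.9 F [-0.7 -0.1 -1.1]
```

Call:
{"op": "step_arm", "data": {
  "plan": [
    [[-0.2,0,4,0,0.3],[-0.2,0,8,0,0.3],[-0.2,0,11,0,0.3],[-0.2,0,12.3,0,0.3],[-0.2,0,12.8,0,0.3],[-0.2,0,13,0,0.3],[-0.2,0,13.1,0,0.3],[-0.2,0,13.1,0,0.3],[-0.2,0,13.1,0,0.3]]
  ]
}}

```text
time_s: 31.28
ee_pos: [443.0, -368.2, 136.7]
ee_rot: [179.9, 0.0, 60.0]
force: [-0.4, -0.5, 1.7]
gripper_width: 37.9
gripper_force: 25.0
```

Contact is felt (+1.7 N), so I'll release, back off, and check from above with the arm clear.

Call:
{"op": "step_arm", "data": {
  "plan": [
    [[0,0,0,0,0.7],[0,0,0,0,0.7],[0,0,0,0,0.7],[0,0,0,0,0.7],[0,0,-3,0,0.7],[0,0,-7,0,0.7],[0,0,-12,0,0.7],[-5,0,-12,0,0.7],[-10,5,-12,0,0.7],[-15,10,-12,0,0.7],[-15,15,-12,0,0.7],[-15,20,-12,0,0.7],[-15,20,-12,0,0.7],[-15,20,-12,0,0.7]]
  ]
}}

```text
time_s: 33.02
ee_pos: [540.3, -597.4, 255.3]
ee_rot: [-179.9, -0.0, 60.0]
force: [-0.3, 0.9, 0.7]
gripper_width: 63.7
gripper_force: 0.0
```

```bash
python3 -c "
from h import *
print(state()['ee_pos'])
cv2.imwrite('pics/scene6.png',grab_frame('scene'));cv2.imwrite('pics/top6.png',grab_frame('top'))"
```

```text
[ 540.27344788 -597.42112618  255.27420147]
```

View pics/scene6.png

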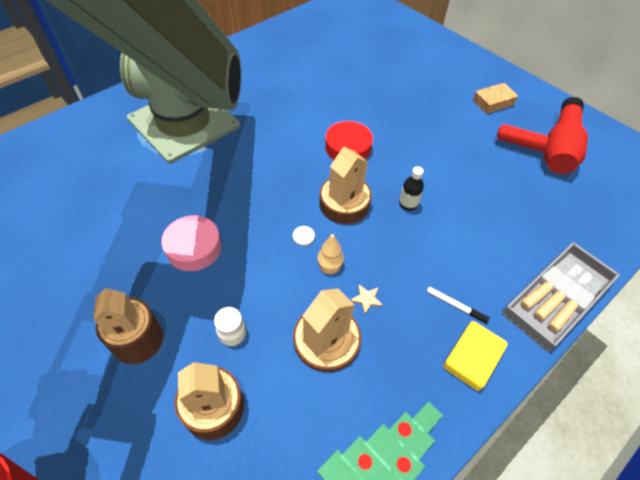

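View pics/top6.png

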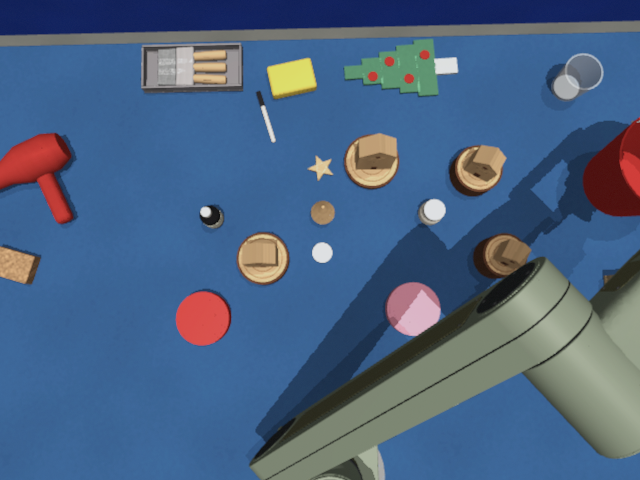

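Everything stands, each house on its own round, and the bystanders haven't moved. I'll check the centring on crops, with the expected eave rectangles (each house at its round's centre) drawn for comparison.

```bash
python3 - <<'E'
from h import *
im=cv2.imread("pics/top6.png"); p=camera_params("top"); K,R,t=p["camera_matrix"],p["R"],p["t"]
T=[]
for n,x,y,zt,e,w,yaw in (("tallest",658.8,-109.5,15,102.5,75,0),("large",450.4,128.2,35,87.5,65,0),("medium",627.6,-329.5,55,72.5,55,-30),("small",442.9,-366.5,75,57.5,45,-30)):
    a=np.radians(yaw); X=[]
    for i,j in((-1,-1),(-1,1),(1,1),(1,-1)):
        dx,dy=i*19,j*w/2; X.append([x+dx*np.cos(a)-dy*np.sin(a),y+dx*np.sin(a)+dy*np.cos(a),zt+e])
    q=(R@np.array(X).T).T+t; q=(q@K.T); q=q[:,:2]/q[:,2:]; o=q.mean(0).astype(int)-30
    c=cv2.resize(im[o[1]:o[1]+60,o[0]:o[0]+60],(300,300),interpolation=cv2.INTER_CUBIC)
    cv2.polylines(c,[((q-o+.5)*5).astype(int)],True,(0,255,0),1);T.append(c)
cv2.imwrite("pics/t6.png",np.vstack([np.hstack(T[:2]),np.hstack(T[2:])]))
E
```

```text
(no output)
```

View pics/t6.png

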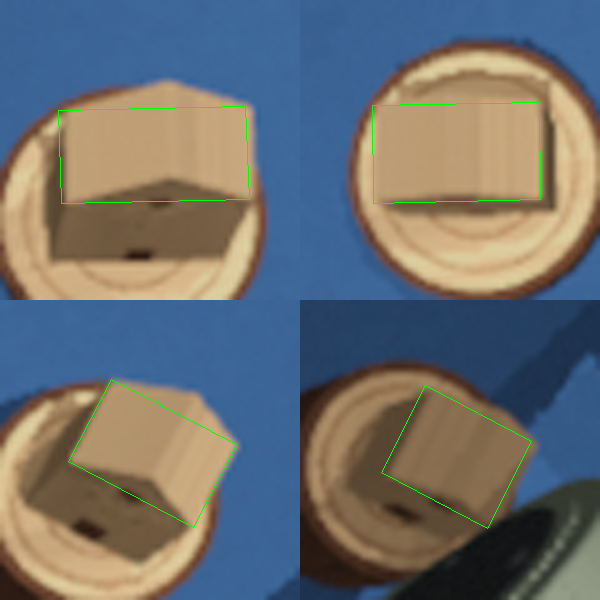

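The drawn rectangles match the roofs to within about 2 mm, so every house is centred. Handing in.

```bash
python3 -c "
from workcell import *
print(job_done())"
```

```text
the job is handed in; nothing more can be done
None
```

All four houses stand upright on their matching rounds, centred to within about 2 mm by the overhead camera, with the rounds, bottle and tree left standing where they were; the job was handed in at about 33 s.

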